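Jack a dropped stock shelf level and hold it

ROBOT

A 7-joint arm with a two-finger parallel gripper is mounted at the origin on the work surface. World frame = base frame: x ahead of the robot, y to its left, z up, the work surface at z = 0. Lengths are in m, angles in rad, forces in N, time in s.
With the tool pointing down it reaches from about 0.4 to 0.85 m from the base axis. Payload 4.5 kg.
Tool frame: the origin (TCP) lies at the very end of the fingers, on their centre line; the grasp point (between the pads) lies 19 mm behind it; z points along the fingers, y is the direction in which the jaws open and shut (so a half turn about z gives the same grasp; the last joint's range is limited). The gripper opens to 88 mm and grips with 3 to 60 N. Pads are 18 mm wide; open, the fingers measure 123 mm over their backs; the gripper's body (75 mm by 187 mm) begins 45 mm behind the grasp point.
Start: joints at [-1.248, 0.689, -0.195, 1.565, 0.157, 0.902, -0.215], TCP at [0.178, 0.599, 0.239] pointing down, gripper open.
Joint ranges: [-3.01, 3.01], [-0.46, 2.08], [-1.47, 1.51], [0.13, 2.56], [-1, 4.14], [0.04, 2.09], [-2.66, 2.66]. Speed limits (rad/s): [2.57, 2.57, 3.14, 3.14, 3.14, 3.14, 3.14].

INTERFACE

Orientations are given as a unit quaternion [x, y, z, w].
In Python, from plant import telemetry, imaging, r gives the robot as it stands.
- The arm moves only by the shell command python3 -m creep 'ROWS' [FORCE]. ROWS is JSON, a list of rows, each a list of 5 numbers: the closure in counts, from 0 (fully open) to 255 (shut), then the shift along the tool's x, y, z in m, then the turn about the tool's z in degrees. In form: [[fingers, x, y, z, yaw], ...]. A call has 1 to 10 rows; each row is the pose to reach, as a shift and turn from the pose commanded when the call began, along the tool's axes at that moment; what a row does not reach only later rows make up. A row lasts 1/8 s, in which the tool goes at most 62.5 mm and 10.7 degrees, less where a joint would pass 70% of its speed; a pose out of reach is approached as far as the arm can. A call with a gripper value outside its range is refused whole. The fingers move at their own pace and stop on an object; FORCE is the grip in N (left out, the last holds). Time passes only in rows, so rows that repeat a pose let the fingers close. It gives the time, the measured TCP pose, the force and the opening at its end, in the units of the state.
- telemetry.get_state(): the state, without advancing time (a new reading comes with each control period).
- imaging.snapshot(name): name is "scene" or "top" or "wrist"; returns a dict with "image" (420x560x3 uint8, blue, green, red), "camera_matrix" (3x3 intrinsics, pixels), "R" (3x3) and "t" (3): a world point X has camera coordinates R X + t; the wrist camera has in their place "hand_eye" (4x4, takes a point from camera to tool coordinates, whose origin is the TCP and whose axes are the flange's). Camera axes: x right, y down, z forward; pixel columns grow to the right and rows downward; lengths in m; the calibration is good to about 2 mm. The wrist camera is an equidistant fisheye: a pixel r from the principal point sees the ray r / f radians off the axis. A picture is of the moment at which its call begins: read the wrist's pose just before it. There is no depth.
- r.finish_job(): hands the job in, once; it reports no verdict.
Trained networks look in a picture, given as the dict that the camera call returned (one of the last four; its "shot" number tells which), for a name from the list of things; names that differ only in an ending like _2 or _b are one class to them, and where a whole thing is asked for, a point or a joint stands for the part that bears it (a point fixed in the world has none). Each returns a list of dicts, best first, with "score" (0 to 1); they miss things now and then, are a little off and sometimes report something else, mostly with a low value. They report only what shows in the picture. A call takes as long as a camera call. They do not tell look-alikes from the thing itself.
- imaging.boxes_of(picture, target): "rect" ([left, top, right, bottom] in pixels, round what is visible of it).
- imaging.trace(picture, target): "pixels" (420x560 bool, what is visible of it) and "rect" ([left, top, right, bottom] in pixels, round what is visible of it).
- imaging.place_of(picture, target): "location" ([row, column] in pixels: a listed point, or the origin of a listed thing).
The state is a dict: "clock": time; "q": joint angles; "qd": joint speeds; "joint_torque": joint torques, N m; "tool_pos": TCP position; "eef_rot": TCP orientation; "contact_force": force on the tool from outside, world axes, zero at the start; "moment": the same for the moment, N m; "opening": opening from 0.0 (shut) to 1.0 (fully open).
Only numpy, scipy, OpenCV 4.12 (cv2) and the standard library are available. Lean on these libraries where they do the work, as an engineer would, in place of code of your own. Each camera call takes 0.05 s, during which the arm holds its last target.

TASK

The front of the low stock rack's shelf has dropped. Set the lever jack's saddle under the round, ring-marked lift pad on the shelf's front edge, give the pump handle a full trial stroke that brings the shelf level, let the handle come all the way back up, then pump it fully down again and finish while holding the handle down, so that the jack alone keeps the shelf level. Do not raise the shelf with the robot itself, and leave the tins, jar and other loose things on the table where they stand.

Things in the scene. Friction and masses are not known exactly. Their poses are not given: they have to be found in the camera images.
- jack: The loose lever jack, 0.9 kg, standing on the table: dark base plate 220 x 76 x 8 mm, grey ram housing 38 mm across, two grey cheek plates up to 74 mm high, pump handle at the rear. Origin on the table, 60 mm behind the saddle's centre; x points forward to the toe (saddle end), z up. The plate reaches from -125 to 95 mm along x. It can be slid over the table by its handle.
- saddle_top (a point): Centre of the top face of the jack's saddle, a flat steel disc 42 mm across on a vertical ram near the jack's toe. x as the jack's. The face is 68 mm above the table with the handle up, 105 mm with the handle fully down; it rises in proportion to the handle's angle.
- saddle: The saddle disc with its ram; origin as saddle_top.
- grip (a point): Centre of the black rubber grip at the rear end of the pump handle, 64 mm long, 22 mm wide (across the jack), 18 mm thick: pinch it across its width from above, or press on it. x roughly as the jack's. Handle up: 99 mm above the table, 164 mm behind the saddle's centre, sloping 0.30 rad up to the rear. Fully down: level, 62 mm above the table, 170 mm behind the saddle's centre.
- handle: The whole pump handle, a 14 mm wide flat bar with the rubber grip. Origin on its pivot, 45 mm behind the saddle's centre, 62 mm above the table; the grip's centre is 125 mm from it. This frame lies level, parallel to the jack's, with the handle up, and tilts by 0.30 rad with it fully down (its stop). A spring brings it back up when let go, saddle and load sinking; pressing it down under load takes 6 to 14 N.
- lift_point (a point): Centre of the underside of the lift pad's boss (24 mm across), where the saddle is to bear. x points from the shelf's front edge inwards under the shelf (sloping with it), y along the edge. About 76 mm above the table while the shelf hangs, 105 mm when level. The jack enters toe first along x; below the shelf all is free 80 mm high, 130 mm beyond the point and 90 mm to either side.
- pad: The lift pad, clamped to the shelf: a round steel plate 48 mm across standing out from the shelf's front edge, with a raised ring and a pip on its upper side (the plain square plates 34 mm wide near the shelf's ends are only tag plates), a boss below. Origin 7 mm above lift_point, the ring's top 19 mm above it.
- shelf: The hinged plywood shelf 350 mm wide and 200 mm deep with a carton tray of eight tins fixed on it, 1 to 1.7 kg (0.5 to 0.9 kg felt at the pad); origin on its hinge at the rear, 112 mm above the table, x inwards from the front edge. Its tilt is 0 when level and 0.12 rad when it hangs at its lower stop, front edge down.
- tin_a: bystander: loose round labelled tin, 68 mm across, 60 mm tall; origin at the centre of its underside. To be left alone.
- tin_b: bystander: loose low round labelled tin, 76 mm across, 45 mm tall; origin at the centre of its underside. To be left alone.
- tape: bystander: empty tape core lying flat, a brown card ring 90 mm across, 24 mm tall; origin at the centre of its underside. To be left alone.
- jar: bystander: white plastic jar, 52 mm across, 75 mm tall; origin at the centre of its underside. To be left alone.
- glue: bystander: glue stick standing upright, 26 mm across, 95 mm tall; origin at the centre of its underside. To be left alone.
- mug: bystander: white mug, 80 mm across, 90 mm tall, handle on one side; origin at the centre of its underside. To be left alone.
- pad_paper: bystander: flat block of note paper 150 x 100 x 12 mm; origin at the centre of its underside. To be left alone.
Not all that is in view belongs to the job. What is shaped like the jack but pink is not meant.

How it is judged:
On the way, in this order (a step that is already met when the one before it is completed fails the run):
1. the jack stands with its saddle under the lift pad, the shelf still hanging (horizontal distance between saddle_top and lift_point below 0.012 m and angle between shelf's own z axis and vertical above 0.105 rad and linear speed of saddle below 0.02 m/s), for 0.2 s.
2. trial stroke: handle down, shelf level on the saddle (angle between shelf's own z axis and vertical below 0.025 rad and angle between handle's own z axis and vertical above 0.24 rad and contact force between saddle and pad above 2.5 N and contact force between each of the arm, the fingers and shelf below 0.5 N and horizontal distance between saddle_top and lift_point below 0.012 m), for 0.1 s.
3. handle back up, shelf hanging again (angle between handle's own z axis and vertical below 0.06 rad and angle between shelf's own z axis and vertical above 0.105 rad), for 0.1 s.
At the end, for the whole second after the job is handed in: Robot still holding the handle down (fingers on the handle with over 2 N, handle over 0.24 of its 0.30 rad down), saddle within 12 mm of the lift point in plan and bearing on it with over 2.5 N, shelf within 0.025 rad of level and at rest, jack flat, the robot itself not touching the shelf (all of step 2 and contact force between the fingers and handle above 2 N and angular speed of shelf below 0.05 rad/s and angle between saddle_top's own z axis and vertical below 0.05 rad); the arm keeps its last pose, push and grip.
It fails at once if a bystander is shoved or tipped (distance of any of tin_a, tin_b, tape, jar, glue, mug, pad_paper from where it was at the start of the episode above 0.03 m or angle between any of tin_a, tin_b, tape, jar, glue, mug, pad_paper's own z axis and vertical above 0.5 rad).
It fails at once if the robot itself raises the shelf (contact force between any of the arm, the fingers and shelf above 3 N and angle between shelf's own z axis and vertical below 0.1 rad).
It also fails if it takes over 45 s, if anything falls off the work surface, if the arm or the gripper's body presses on something with over 40 N, if the wrist force passes 120 N, or if a joint passes its speed limit or range.

## Working session

There is one attempt and no reset: what is moved stays moved. The work goes in short steps, Python scripts to look and compute and a shell command to move; the robot and the scene stay as the last step left them, time stands still between calls to the robot, and variables do not carry over. Pictures are saved under pics/ and viewed, and the job is handed in when it is done.

```bash
ls; mkdir -p pics; python3 - <<'E'
from plant import telemetry, imaging, r
import cv2
s=telemetry.get_state();print(s)
for n in ["scene","top","wrist"]:
    p=imaging.snapshot(n);cv2.imwrite(f"pics/{n}0.png",p["image"])
    print(n,{k:v for k,v in p.items() if k!="image"})
    for t in ["jack","saddle_top","grip","lift_point","pad"]:
        print(t,[(d["location"],round(d["score"],2)) for d in imaging.place_of(p,t)])
E
```

```text
pics
{'clock': 0.0, 'q': array([-1.24823823,  0.68997359, -0.19450512,  1.566358  ,  0.15729236,
        0.90246323, -0.21508775]), 'qd': array([-5.39373019e-04,  1.01505908e-03, -5.15580731e-04, -7.96321260e-05,
        1.96067049e-03, -1.73545958e-04,  2.18208294e-04]), 'joint_torque': array([ 2.83089694e-04, -5.27558541e+01, -1.26645729e+00, -1.53425074e+01,
       -5.25872782e-02,  6.79732490e-03,  1.80926927e-04]), 'tool_pos': array([0.17784567, 0.5985054 , 0.23791256]), 'eef_rot': array([ 1.43834967e-01,  9.89601274e-01, -9.03623597e-04, -6.66510794e-05]), 'contact_force': array([ 1.07725454, -0.98083032, -0.70165054]), 'moment': array([0.01138577, 0.03044876, 0.01179512]), 'opening': 0.9967230511876555}
scene {'camera_matrix': array([[484.82148161,   0.        , 279.17260853],
       [  0.        , 484.82148161, 214.69457448],
       [  0.        ,   0.        ,   1.        ]]), 'R': array([[-0.74797233,  0.66343071, -0.01992698],
       [ 0.46686222,  0.50454027, -0.72627735],
       [-0.47178074, -0.55253851, -0.6871129 ]]), 't': array([ 0.43262228, -0.15454137,  1.75896053]
[... 811 characters left out ...]
, 185.6], 0.68), ([230.3, 227.8], 0.32)]
lift_point [([224.3, 359.0], 0.84)]
pad [([219.9, 358.3], 0.69)]
wrist {'camera_matrix': array([[325.1922621 ,   0.        , 279.68003083],
       [  0.        , 325.1922621 , 205.80591728],
       [  0.        ,   0.        ,   1.        ]]), 'hand_eye': array([[-9.17535440e-05, -9.65089468e-01, -2.61920427e-01,
         6.61889192e-02],
       [ 9.99999960e-01, -1.58771430e-04,  2.34709051e-04,
         5.07729664e-04],
       [-2.68100714e-04, -2.61920395e-01,  9.65089444e-01,
        -1.43854829e-01],
       [ 0.00000000e+00,  0.00000000e+00,  0.00000000e+00,
         1.00000000e+00]]), 'shot': 3}
jack []
saddle_top []
grip []
lift_point []
pad []
```

View pics/top0.png

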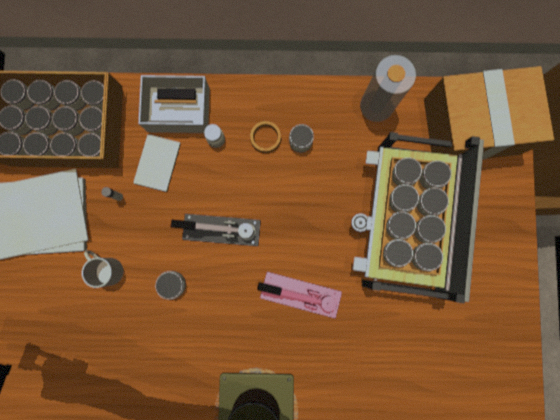

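View pics/scene0.png

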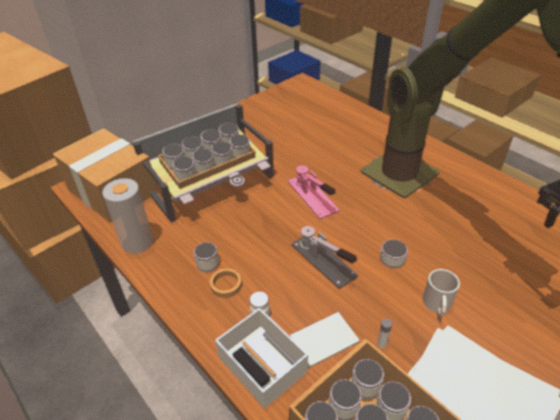

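The grey jack with the dark base is in top at about (222,229), with its grip at (185,225) and saddle at (246,231). The look-alike at (300,295) is pink, so it isn't the one. The ringed round pad is at (361,222); the white squares at (373,157) and (360,265) are tag plates. I'll confirm these in a crop and measure them.

```bash
cat > h.py <<'E'
from plant import telemetry, imaging, r
import cv2, numpy as np
from scipy.spatial.transform import Rotation as Rn
def ray(p,row,col,st=None):
    K=p["camera_matrix"]; 
    x=(col-K[0,2])/K[0,0]; y=(row-K[1,2])/K[1,1]
    if "R" in p:
        d=p["R"].T@np.array([x,y,1]); return -p["R"].T@p["t"], d
    th=np.hypot(x,y); d=np.array([x/th*np.sin(th),y/th*np.sin(th),np.cos(th)]) if th>0 else np.array([0,0,1.])
    H=p["hand_eye"]; Rw=Rn.from_quat(st["eef_rot"]).as_matrix()
    return Rw@H[:3,3]+st["tool_pos"], Rw@H[:3,:3]@d
def at_z(p,row,col,z,st=None):
    o,d=ray(p,row,col,st); return o+d*(z-o[2])/d[2]
def shot(n):
    st=telemetry.get_state(); return imaging.snapshot(n),st
def project(p,X,st=None):
    K=p["camera_matrix"]
    if "R" in p: c=p["R"]@X+p["t"]; return K[0,0]*c[0]/c[2]+K[0,2],K[1,1]*c[1]/c[2]+K[1,2]
    H=p["hand_eye"]; Rw=Rn.from_quat(st["eef_rot"]).as_matrix()
    c=H[:3,:3].T@(Rw.T@(X-st["tool_pos"])-H[:3,3]); th=np.arctan2(np.hypot(c[0],c[1]),c[2]); u=c[:2]/np.hypot(c[0],c[1])*th
    return K[0,0]*u[0]+K[0,2],K[1,1]*u[1]+K[1,2]
E
python3 - <<'E'
from h import *
Z={"saddle_top":.068,"grip":.099,"lift_point":.076,"pad":.083,"jack":0,"tin_a":0,"tape":0,"jar":0,"glue":0,"mug":0,"pad_paper":0}
for n in ["top","scene"]:
    p,_=shot(n)
    for t,z in Z.items():
        for d in imaging.place_of(p,t): print(n,t,round(d["score"],2),np.round(d["location"]),np.round(at_z(p,*d["location"],z),3))
    if n=="top":
        im=p["image"]
        cv2.imwrite("pics/cropt.png",np.hstack([cv2.resize(im[190:270,160:280],None,fx=3.3,fy=3.3,interpolation=2),cv2.resize(im[190:270,300:420],None,fx=3.3,fy=3.3,interpolation=2)]))
E
```

```text
top saddle_top 0.5 [230. 224.] [0.495 0.091 0.068]
top saddle_top 0.47 [305. 327.] [ 0.298 -0.19   0.068]
top grip 0.97 [223. 185.] [0.512 0.192 0.099]
top grip 0.81 [286. 269.] [ 0.347 -0.035  0.099]
top grip 0.34 [284. 170.] [0.348 0.225 0.099]
top lift_point 0.51 [225. 361.] [ 0.514 -0.282  0.076]
top pad 0.67 [220. 360.] [ 0.527 -0.276  0.083]
top pad 0.61 [228. 246.] [0.502 0.029 0.083]
top jack 0.91 [297. 308.] [ 0.314 -0.142  0.   ]
top jack 0.82 [231. 223.] [0.498 0.104 0.   ]
top tin_a 0.67 [284. 168.] [0.343 0.257 0.   ]
top tin_a 0.56 [141. 299.] [ 0.766 -0.112  0.   ]
top tape 0.89 [140. 261.] [ 0.77  -0.001  0.   ]
top jar 0.57 [140. 214.] [0.766 0.138 0.   ]
top glue 0.74 [195. 121.] [0.598 0.405 0.   ]
top glue 0.59 [227. 223.] [0.509 0.105 0.   ]
top mug 0.64 [142. 216.] [0.76  0.134 0.   ]
top pad_paper 0.92 [162. 159.] [0.699 0.299 0.   ]
scene saddle_top 0.65 [170. 300.] [ 0.312 -0.188  0.068]
scene saddle_top 0.64 [232. 307.] [0.503 0.043 0.068]
scene grip 0.74 [189. 327.] [ 0.344 -0.032  0.099]
scene grip 0.63 [256. 348.] [0.504 0.206 0.099]
scene lift_point 0.67 [187. 240.] [ 0.525 -0.253  0.076]
scene pad 0.67 [183. 233.] [ 0.534 -0.276  0.083]
scene jack 0.75 [192. 312.] [ 0.305 -0.134  0.   ]
scene jack 0.74 [259. 321.] [0.503 0.104 0.   ]
scene jack 0.61 [181. 234.] [ 0.469 -0.366  0.   ]
scene tin_a 0.78 [260. 390.] [0.355 0.25  0.   ]
scene tin_a 0.76 [264. 207.] [ 0.769 -0.113  0.   ]
scene tin_a 0.6 [287. 228.] [0.776 0.001 0.   ]
scene tape 0.75 [287. 226.] [ 0.778 -0.004  0.   ]
scene jar 0.66 [314. 261.] [0.766 0.136 0.   ]
scene glue 0.58 [345. 382.] [0.597 0.419 0.   ]
scene mug 0.84 [302. 437.] [0.381 0.434 0.   ]
scene mug 0.75 [343. 322.] [0.705 0.31  0.   ]
scene mug 0.24 [184. 236.] [ 0.472 -0.35   0.   ]
scene mug 0.16 [228. 306.] [ 0.444 -0.02   0.   ]
scene pad_paper 0.63 [341. 323.] [0.699 0.309 0.   ]
scene pad_paper 0.25 [232. 306.] [ 0.46  -0.006  0.   ]
```

View pics/cropt.png

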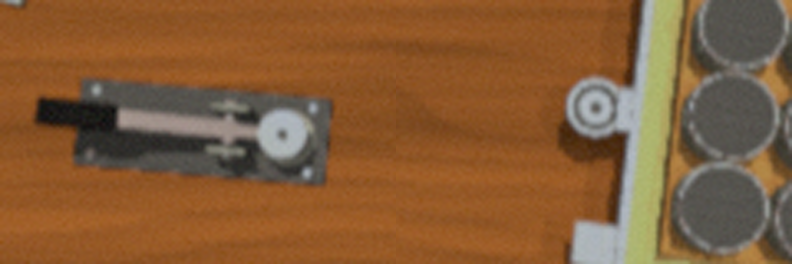

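The crop shows the dark-base grey jack, with saddle pip at about px (245.5,230.6) and grip at (183.3,223.6). The pad with the ring and pip is at (360.3,222.4). I'll compute the geometry next.

```bash
python3 - <<'E'
from h import *
p,st=shot("top")
f=lambda r,c,z:at_z(p,r,c,z)
S=f(230.6,245.5,.068);G=f(223.6,183.3,.104);L=f(222.4,360.3,.095)
pl=[f(190+y/3.3,160+x/3.3,.008) for x,y in[(83,80),(330,99),(324,185),(76,164)]]
print("S",S,"G",G,"L",L); pl=np.array(pl);print(pl.mean(0))
d=pl[1]-pl[0];d2=pl[2]-pl[3];print(np.degrees(np.arctan2(d[1],d[0])),np.degrees(np.arctan2(d2[1],d2[0])), np.linalg.norm(d),"S-G",np.degrees(np.arctan2(*(S-G)[[1,0]])))
a=f(157.5,372.5,.083);b=f(265,360,.083);e=b-a;print("edge",a,b,np.degrees(np.arctan2(e[1],e[0]))+90)
# shelf rear bar approx
q,_=shot("scene");cv2.imwrite("pics/crops.png",cv2.resize(q["image"][130:290,180:380],None,fx=4,fy=3.7,interpolation=2))
cv2.imwrite("pics/cropt2.png",cv2.resize(p["image"][120:310,330:490],None,fx=3.1,fy=3.1,interpolation=2))
E
```

```text
S [0.49505201 0.03302602 0.068     ] G [0.5086777  0.19575625 0.104     ] L [ 0.51992503 -0.27585971  0.095     ]
[0.49992763 0.10716765 0.008     ]
-93.53647239421677 -93.93109322454944 0.21710498775576567 S-G -94.78631223627609
edge [ 0.70041265 -0.31217513  0.083     ] [ 0.40660988 -0.27683263  0.083     ] 263.14066172181845
```

View pics/crops.png

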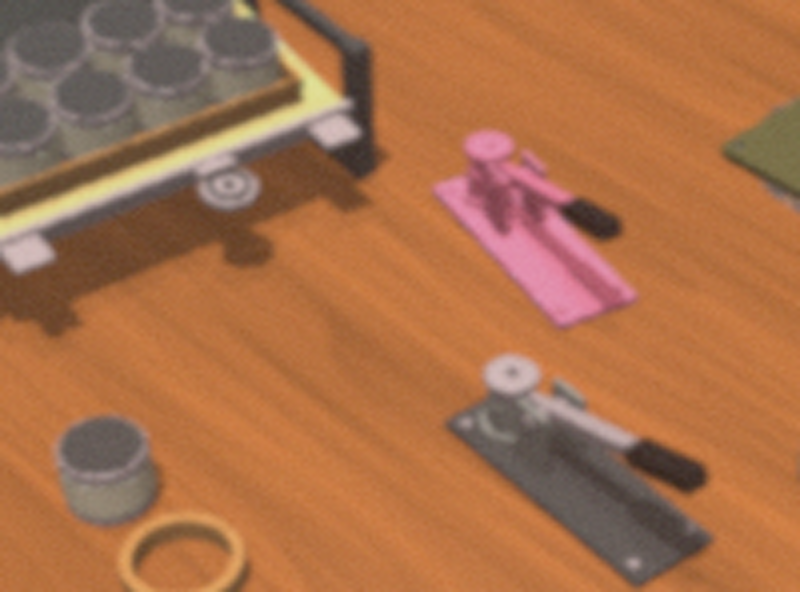

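View pics/cropt2.png

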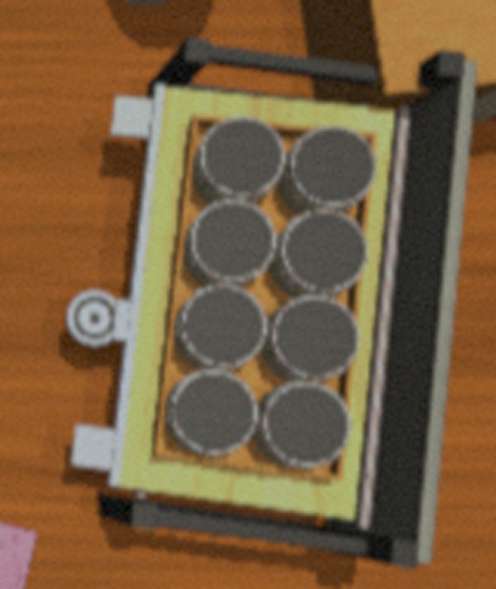

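Measured positions are saddle (0.495,0.033), grip (0.509,0.196) and lift pad about (0.520,-0.277). Jack heading is about -94°. I'll move above the grip with the camera at the rear.

```bash
python3 -m creep '[[0,-0.048,-0.032,0,8],[0,-0.096,-0.064,0,16],[0,-0.144,-0.096,0,24],[0,-0.192,-0.128,0,32],[0,-0.24,-0.16,0,40],[0,-0.288,-0.192,0,48],[0,-0.336,-0.225,0,57],[0,-0.384,-0.258,0,66],[0,-0.432,-0.292,0,74],[0,-0.432,-0.292,0,78]]' 40
python3 - <<'E'
from h import *
p,st=shot("wrist");print(st["q"],st["clock"]);R=Rn.from_quat(st["eef_rot"]).as_matrix();print(R)
im=p["image"].copy()
for t,z in [("grip",.099),("saddle_top",.068),("jack",0)]:
    for d in imaging.place_of(p,t):
        l=d["location"];print(t,round(d["score"],2),l,at_z(p,*l,z,st))
        cv2.circle(im,(int(l[1]),int(l[0])),3,(0,0,255),1)
cv2.imwrite("pics/w1.png",im)
E
```

```text
clock: 3.45
tool_pos: [0.5124, 0.1904, 0.2391]
eef_rot: [0.739, 0.674, 0.0, 0.002]
contact_force: [-0.5, 0.7, 0.3]
opening: 1.002
[-0.53236721  0.58695979  0.14706449  1.8164063  -0.1145225   0.74470285
 -0.41737836] 3.45
[[ 0.09184036  0.99576886  0.00312017]
 [ 0.99577085 -0.09183208 -0.00269953]
 [-0.00240157  0.0033549  -0.99999149]]
grip 0.6 [185.5, 271.9] [0.50779548 0.1997337  0.099     ]
grip 0.45 [319.3, 277.9] [0.49978184 0.05782153 0.099     ]
grip 0.4 [250.7, 277.7] [0.50705594 0.13671742 0.099     ]
saddle_top 0.76 [317.5, 282.1] [0.5027552  0.03810503 0.068     ]
jack 0.89 [249.9, 274.2] [0.49849243 0.09597935 0.        ]
```

View pics/w1.png

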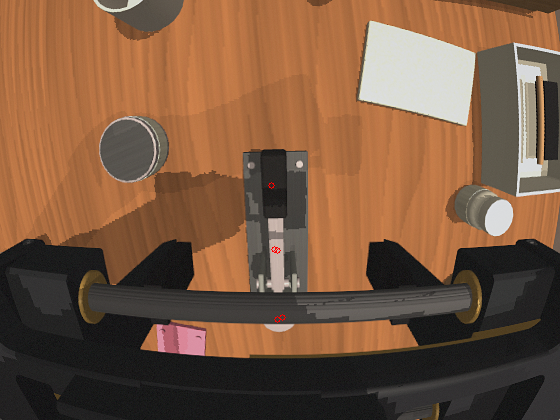

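The grip is at px (273,185), between the finger lines, and the axis is parallel to the jack. I'll descend and pinch.

```bash
python3 -m creep '[[0,0.007,-0.005,0.04,0],[0,0.007,-0.005,0.08,0],[0,0.007,-0.005,0.12,0],[0,0.007,-0.005,0.145,0],[0,0.007,-0.005,0.157,0],[0,0.007,-0.005,0.157,0],[255,0.007,-0.005,0.157,0],[255,0.007,-0.005,0.157,0],[255,0.007,-0.005,0.157,0],[255,0.007,-0.005,0.157,0]]' 50
python3 - <<'E'
from h import *
p,st=shot("wrist");cv2.imwrite("pics/w2.png",p["image"]);print(st["opening"],st["contact_force"])
p,st=shot("top");cv2.imwrite("pics/t2.png",cv2.resize(p["image"][150:310,140:400],None,fx=3,fy=3,interpolation=2))
E
```

```text
clock: 4.9
tool_pos: [0.5047, 0.2037, 0.082]
eef_rot: [0.735, 0.679, 0.0, 0.0]
contact_force: [-0.4, -1.4, -0.3]
opening: 0.572
0.5717295515986632 [-0.38759135 -1.40241756 -0.32061661]
```

View pics/w2.png

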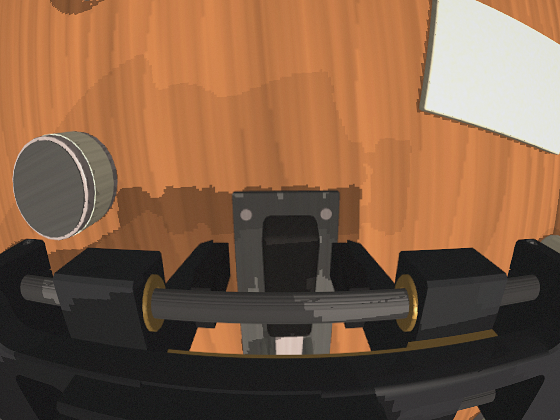

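View pics/t2.png

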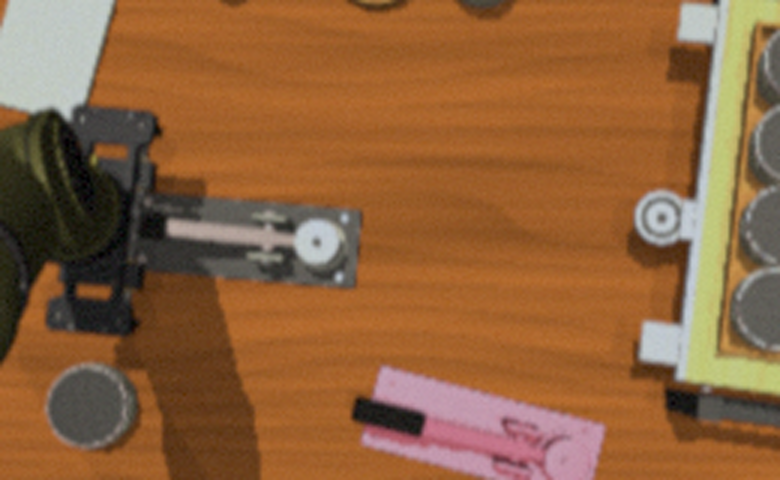

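```bash
python3 -m creep '[[255,0,0,0,0],[255,0,0,0,0],[255,0,0,0,0],[255,0,0,0,0],[255,0,0,0,0],[255,0,0,0,0],[255,0,0,0,0]]' 50
python3 -c "
from h import *
print(Rn.from_quat(telemetry.get_state()['eef_rot']).as_matrix())"
```

```text
clock: 5.88
tool_pos: [0.5052, 0.2039, 0.0819]
eef_rot: [0.735, 0.679, 0.001, 0.0]
contact_force: [3.8, 0.6, 0.2]
opening: 0.241
[[ 7.91108362e-02  9.96864661e-01  1.52408412e-03]
 [ 9.96865527e-01 -7.91119056e-02  6.54533350e-04]
 [ 7.73054365e-04  1.46752624e-03 -9.99998624e-01]]
```

```bash
python3 -m creep '[[255,0,0,0,-1.5],[255,0,0,0,-3],[255,0,0,0,-4.5],[255,0,0,0,-6],[255,0,0,0,-6]]'
cat > look.py <<'E'
from h import *
import sys
p,st=shot("top");x0,x1=int(sys.argv[2]),int(sys.argv[3])
cv2.imwrite(f"pics/{sys.argv[1]}.png",cv2.resize(p["image"][170:290,x0:x1],None,fx=4,fy=4,interpolation=2))
for t,z in [("saddle_top",.068),("pad",.083)]:
    for d in imaging.place_of(p,t): print(t,round(d["score"],2),d["location"],at_z(p,*d["location"],z))
R=Rn.from_quat(st["eef_rot"]).as_matrix();print(st["clock"],st["tool_pos"],st["contact_force"],st["opening"],"hdg",np.degrees(np.arctan2(-R[1,0],-R[0,0])))
E
python3 look.py t3 180 380
```

```text
clock: 6.5
tool_pos: [0.502, 0.2023, 0.0812]
eef_rot: [0.698, 0.716, -0.003, -0.001]
contact_force: [-4.9, -2.5, 2.3]
opening: 0.244
saddle_top 0.53 [303.7, 325.8] [ 0.30174908 -0.18743262  0.068     ]
saddle_top 0.52 [225.9, 246.5] [0.50798781 0.03059614 0.068     ]
saddle_top 0.39 [229.6, 226.7] [0.49699753 0.08456596 0.068     ]
pad 0.58 [220.1, 361.3] [ 0.52730887 -0.28078157  0.083     ]
6.5 [0.5019566  0.20226847 0.08119283] [-4.91403203 -2.53939831  2.31825215] 0.24422642221605068 hdg -88.54940001256882
```

View pics/t3.png

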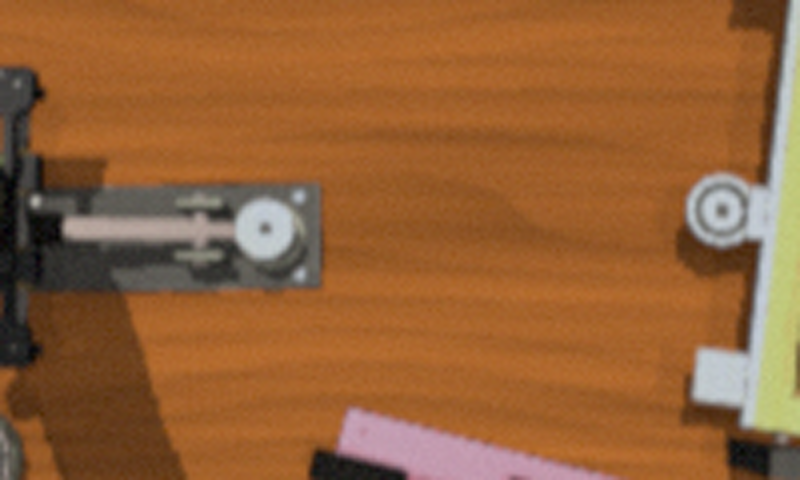

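The saddle is now at px (246,227) and the jack is aimed close to the pad at (360,222). Slide most of the way.

```bash
python3 -m creep '[[255,-0.015,0.001,0,0],[255,-0.045,0.002,0,0],[255,-0.075,0.003,0,0],[255,-0.105,0.004,0,0],[255,-0.135,0.005,0,0],[255,-0.165,0.006,0,0],[255,-0.195,0.007,0,0],[255,-0.225,0.008,0,0],[255,-0.245,0.008,0,0],[255,-0.245,0.008,0,0]]'
python3 look.py t4 240 440
```

```text
clock: 7.9
tool_pos: [0.52, -0.0437, 0.0817]
eef_rot: [0.699, 0.716, 0.0, 0.002]
contact_force: [1.4, -4.4, -2.3]
opening: 0.24
saddle_top 0.53 [303.2, 325.9] [ 0.30307563 -0.18769494  0.068     ]
saddle_top 0.44 [219.2, 331.4] [ 0.52998625 -0.20171578  0.068     ]
saddle_top 0.19 [281.7, 169.1] [0.35342018 0.23641116 0.068     ]
pad 0.51 [224.5, 359.3] [ 0.51528725 -0.27533818  0.083     ]
7.9 [ 0.51997278 -0.04370558  0.08172326] [ 1.42152645 -4.42306225 -2.30927733] 0.23964244270163337 hdg -88.63051867453117
```

View pics/t4.png

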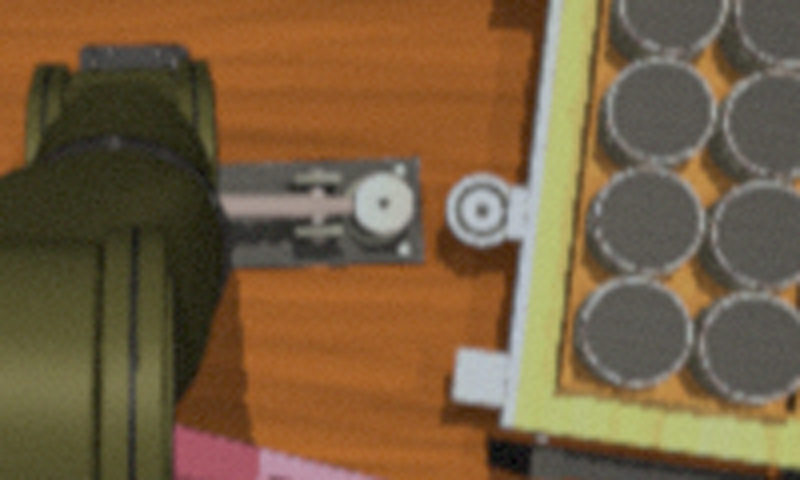

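```bash
python3 - <<'E'
from h import *
p,st=shot("top")
S=at_z(p,220.75,335.75,.068);P=at_z(p,222.75,360.5,.0945);print(S,P)
e=np.array([np.cos(np.radians(-97)),np.sin(np.radians(-97)),0])
L=P+.0012*e; print(L-S, st["eef_rot"])
q,_=shot("scene");cv2.imwrite("pics/s4.png",cv2.resize(q["image"][140:260,180:360],None,fx=4,fy=4,interpolation=2))
R=Rn.from_quat(st["eef_rot"]).as_matrix();print("tool",R.T@(L-S))
E
```

```text
[ 0.52590273 -0.21363802  0.068     ] [ 0.51903896 -0.27648227  0.0945    ]
[-0.00701002 -0.06403531  0.0265    ] [ 6.98111099e-01  7.15988603e-01 -5.45027953e-05  1.10082986e-03]
tool [-0.06388134 -0.00858803 -0.02640703]
```

View pics/s4.png

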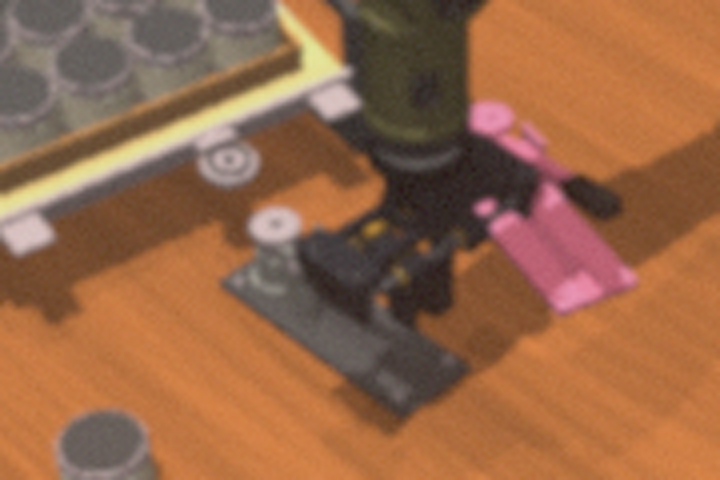

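```bash
python3 -m creep '[[255,0,0,0,1.5],[255,0,0,0,3],[255,-0.012,0,0,3],[255,-0.024,0,0,3],[255,-0.036,0,0,3],[255,-0.048,0,0,3],[255,-0.058,0,0,3],[255,-0.063,0,0,3],[255,-0.063,0,0,3]]'
python3 look.py t5 240 440; python3 - <<'E'
from h import *
q,_=shot("scene");cv2.imwrite("pics/s5.png",cv2.resize(q["image"][140:260,180:360],None,fx=4,fy=4,interpolation=2))
q,_=shot("wrist");cv2.imwrite("pics/w5.png",q["image"])
E
```

```text
clock: 9.28
tool_pos: [0.5197, -0.1011, 0.0817]
eef_rot: [0.716, 0.698, 0.001, -0.002]
contact_force: [-0.1, 6.0, 1.8]
opening: 0.244
saddle_top 0.71 [305.3, 325.3] [ 0.29749833 -0.18611068  0.068     ]
saddle_top 0.59 [193.8, 118.0] [0.5915011  0.38808174 0.068     ]
saddle_top 0.36 [223.2, 353.5] [ 0.51991253 -0.26220262  0.068     ]
pad 0.77 [221.1, 359.4] [ 0.52451457 -0.27564012  0.083     ]
9.275 [ 0.51965694 -0.10106522  0.08171789] [-0.14550965  5.98444153  1.79440023] 0.24374389652806278 hdg -91.46954355893493
```

View pics/t5.png

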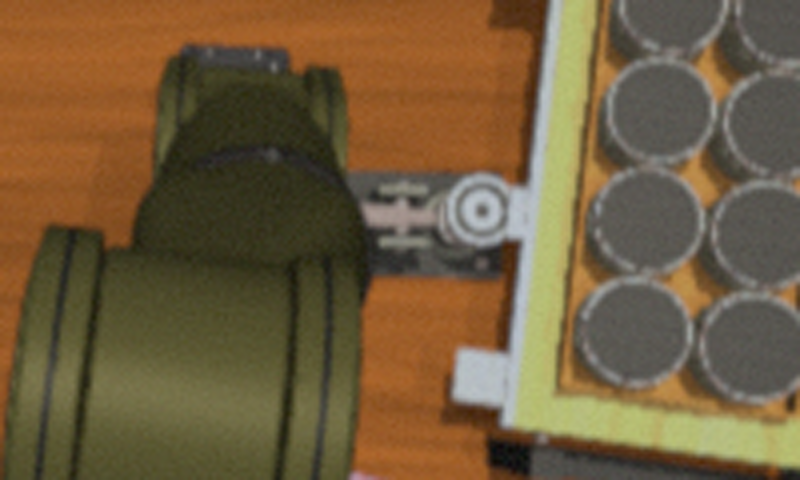

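View pics/s5.png

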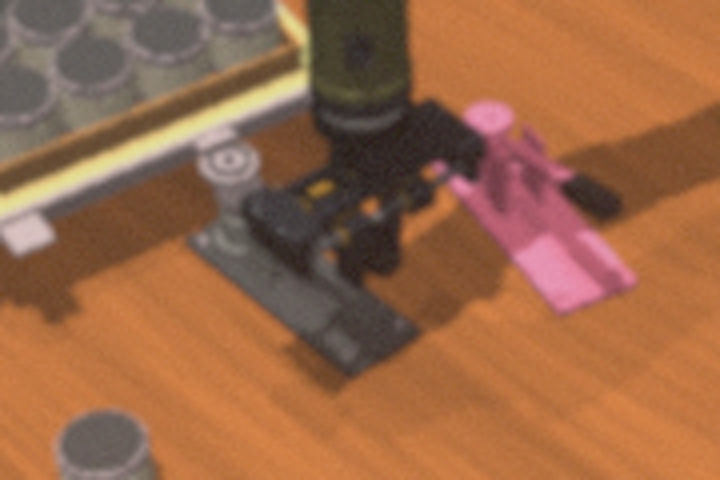

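View pics/w5.png

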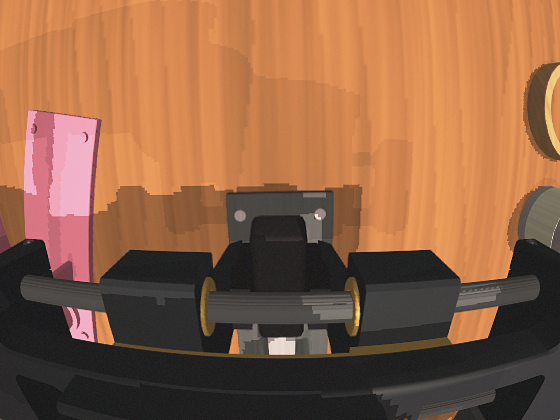

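```bash
python3 - <<'E'
from h import *
import time
A=[];B=[]
for i in range(3):
    A.append(shot("top")[0]);B.append(shot("scene")[0])
a=np.mean([x["image"] for x in A],0).astype(np.uint8);b=np.mean([x["image"] for x in B],0).astype(np.uint8)
g=lambda im:np.clip(im.astype(float)*1.5,0,255).astype(np.uint8)
cv2.imwrite("pics/z1.png",g(cv2.resize(a[200:250,320:380],None,fx=12,fy=12,interpolation=2)))
cv2.imwrite("pics/z2.png",g(cv2.resize(b[165:240,215:295],None,fx=8,fy=8,interpolation=2)))
E
```

```text
(no output)
```

View pics/z1.png

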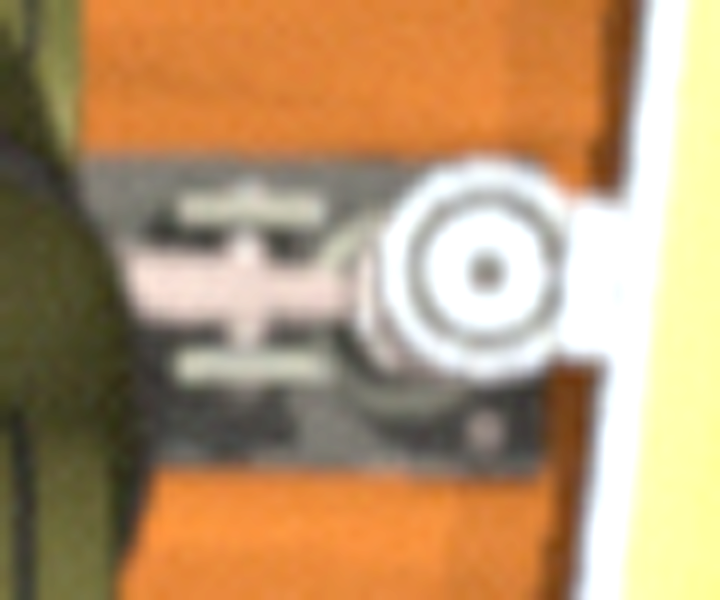

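View pics/z2.png

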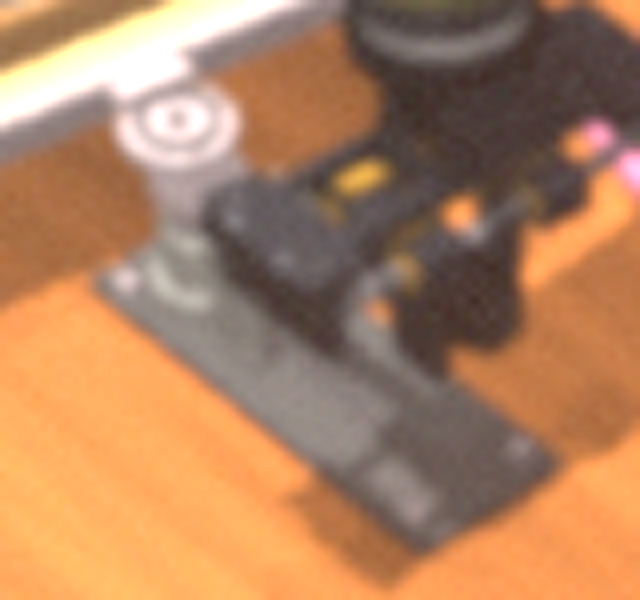

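```bash
python3 - <<'E'
from h import *
p,_=shot("top");q,_=shot("scene")
h=np.radians(-91);e=np.array([np.cos(h),np.sin(h),0]);n=np.array([-e[1],e[0],0])
print("toe->S",at_z(p,226.25,365.4,.008)-.035*e)
print("disc->S",at_z(p,224.6,349.6,.068)+.021*e)
c=[at_z(q,200.6,226.9,.006),at_z(q,233.75,268.1,.004),at_z(q,222.75,284.4,.006)];print(c)
for v in c[1:2]: print(np.degrees(np.arctan2(*(c[0]-v)[[1,0]])),np.linalg.norm(c[0]-v),np.linalg.norm(c[2]-v))
print("scene rear->S",(c[1]+c[2])/2+.185*e, "toe", c[0]-.035*e-.038*np.array([np.sin(-h),np.cos(h),0]))
print("pip scene",at_z(q,165+120/8,215+178/8,.0945),"top",at_z(p,200+272/12,320+486/12,.0945))
# predicted pip of saddle under pad in the two views
E
```

```text
toe->S [ 0.51761058 -0.27140728  0.008     ]
disc->S [ 0.51553655 -0.27252963  0.068     ]
[array([ 0.55559984, -0.294559  ,  0.006     ]), array([ 0.55386689, -0.08052556,  0.004     ]), array([ 0.48377262, -0.08096078,  0.006     ])]
-89.53610758526486 0.21404980382460723 0.07012414721036249
scene rear->S [ 0.51559106 -0.265715    0.005     ] toe [ 0.51821646 -0.25890114  0.006     ]
pip scene [ 0.52283512 -0.26772711  0.0945    ] top [ 0.51926277 -0.27648311  0.0945    ]
```

```bash
python3 -m creep '[[255,-0.002,0,0,-0.5],[255,-0.004,0.001,0,-1],[255,-0.006,0.001,0,-1],[255,-0.006,0.001,0,-1],[255,-0.006,0.001,0,-1]]'
python3 - <<'E'
from h import *
A=[shot("top")[0] for i in range(3)]
a=np.mean([x["image"] for x in A],0)
cv2.imwrite("pics/z3.png",np.clip(1.5*cv2.resize(a[200:250,320:380],None,fx=12,fy=12,interpolation=2),0,255).astype(np.uint8))
E
```

```text
clock: 10.55
tool_pos: [0.5195, -0.1067, 0.0816]
eef_rot: [0.71, 0.704, 0.0, -0.003]
contact_force: [-2.2, 6.8, 3.5]
opening: 0.244
```

View pics/z3.png

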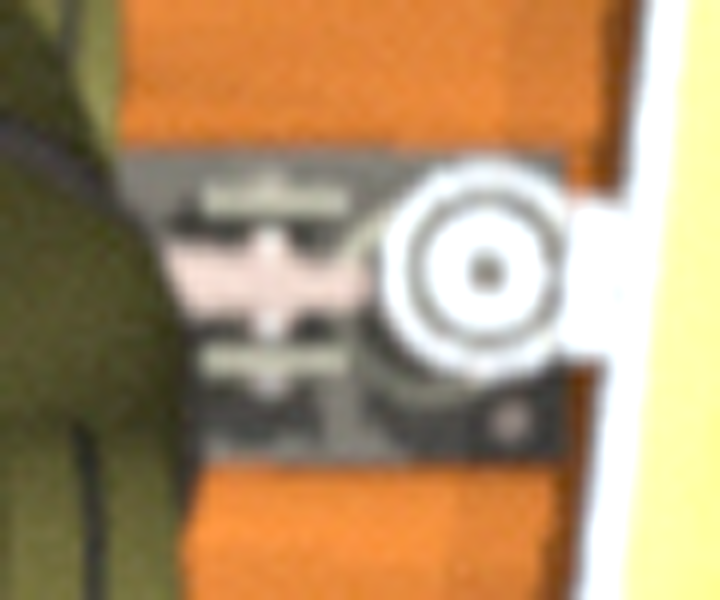

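The saddle is now under the pad: the toe moved about 5.7 mm in the picture, leaving an estimated offset under 2 mm. Trial stroke next, following the handle's arc.

```bash
python3 -m creep '[[255,0.001,0,0.005,0],[255,0.002,0,0.01,0],[255,0.004,0,0.016,0],[255,0.005,0,0.022,0],[255,0.006,0,0.028,0],[255,0.007,0,0.034,0],[255,0.008,0,0.039,0],[255,0.008,0,0.042,0],[255,0.008,0,0.042,0]]' 35
python3 look.py t6 240 440; python3 - <<'E'
from h import *
q,_=shot("scene");cv2.imwrite("pics/s6.png",cv2.resize(q["image"][140:260,180:360],None,fx=4,fy=4,interpolation=2))
E
```

```text
clock: 11.82
tool_pos: [0.5195, -0.1025, 0.0414]
eef_rot: [0.711, 0.704, -0.001, -0.001]
contact_force: [-4.7, -1.1, 19.5]
opening: 0.248
saddle_top 0.57 [301.5, 324.5] [ 0.30751211 -0.1839146   0.068     ]
saddle_top 0.19 [225.5, 334.7] [ 0.51280492 -0.21079605  0.068     ]
pad 0.54 [218.8, 364.2] [ 0.53096111 -0.28863055  0.083     ]
11.825 [ 0.51951222 -0.10246748  0.041386  ] [-4.7081953  -1.10138365 19.45545767] 0.2482011712790713 hdg -90.56974417814251
```

View pics/t6.png

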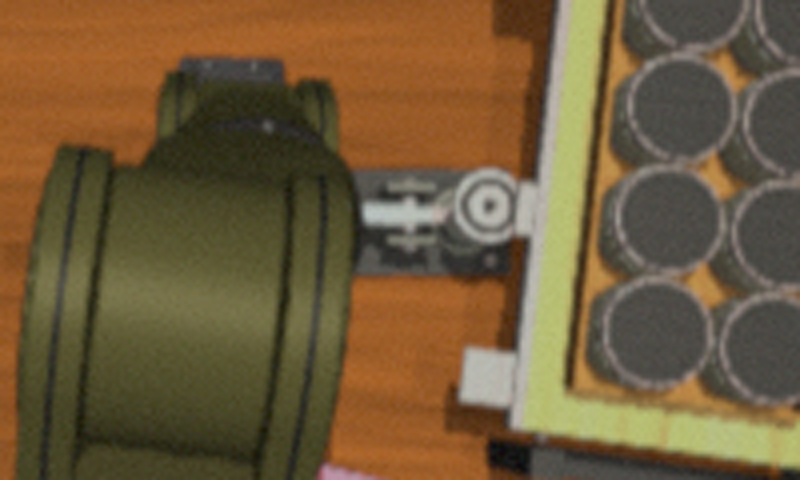

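View pics/s6.png

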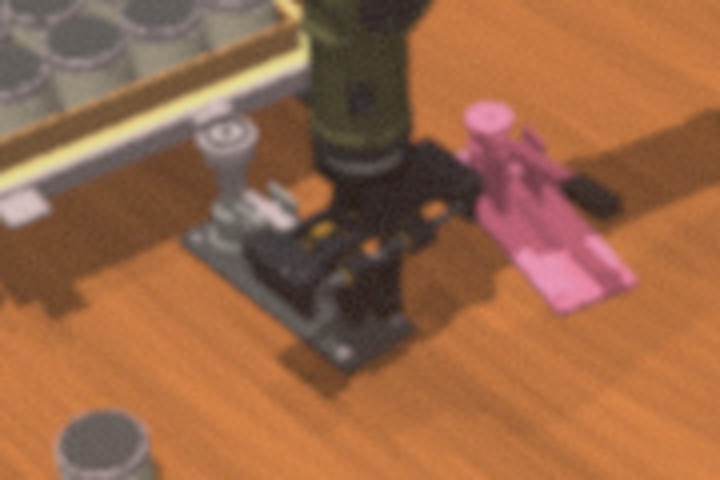

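```bash
python3 - <<'E'
from h import *
P=[shot("top")[0],shot("scene")[0]]
A=[]
for pts in ([(222.6,360.5),(180,237.25)],[(221.75,362),(172.75,237.25)]):
    M=[p["camera_matrix"]@np.c_[p["R"],p["t"]] for p in P]
    X=cv2.triangulatePoints(M[0],M[1],np.array(pts[0][::-1],float),np.array(pts[1][::-1],float));print((X[:3]/X[3]).ravel())
a=np.mean([shot("top")[0]["image"] for i in range(2)],0)
cv2.imwrite("pics/z4.png",np.clip(1.5*cv2.resize(a[200:250,320:380],None,fx=12,fy=12,interpolation=2),0,255).astype(np.uint8))
E
```

```text
[ 0.51865958 -0.27647198  0.08720594]
[ 0.51771296 -0.27427877  0.11863501]
```

View pics/z4.png

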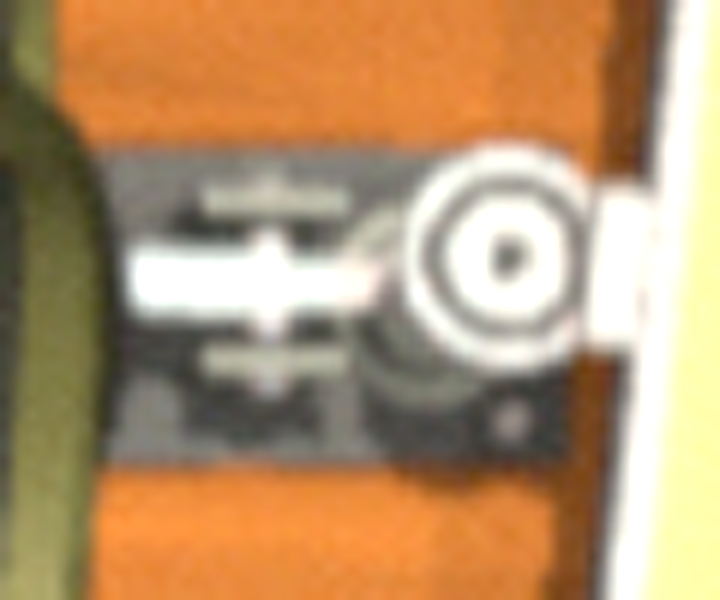

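The shelf came up about 31 mm by triangulation (29 expected) and the jack didn't move, so the trial stroke is done. Now let the handle back up.

```bash
python3 -m creep '[[255,-0.001,0,-0.006,0],[255,-0.002,0,-0.012,0],[255,-0.003,0,-0.018,0],[255,-0.004,0,-0.024,0],[255,-0.005,0,-0.03,0],[255,-0.006,0,-0.036,0],[255,-0.006,0,-0.042,0],[255,-0.006,0,-0.043,0],[255,-0.006,0,-0.043,0],[255,-0.006,0,-0.043,0]]'
python3 look.py t7 240 440;python3 - <<'E'
from h import *
q,_=shot("scene");cv2.imwrite("pics/s7.png",cv2.resize(q["image"][140:260,180:360],None,fx=4,fy=4,interpolation=2))
a=np.mean([shot("top")[0]["image"] for i in range(2)],0)
cv2.imwrite("pics/z7.png",np.clip(1.5*cv2.resize(a[200:250,320:380],None,fx=12,fy=12,interpolation=2),0,255).astype(np.uint8))
q,_=shot("wrist");cv2.imwrite("pics/w7.png",q["image"])
E
```

```text
clock: 13.48
tool_pos: [0.5209, -0.1085, 0.0822]
eef_rot: [0.711, 0.704, -0.0, -0.0]
contact_force: [-0.1, -0.8, -6.8]
opening: 0.245
saddle_top 0.58 [221.5, 456.2] [ 0.52889428 -0.54283121  0.068     ]
saddle_top 0.55 [302.4, 324.3] [ 0.30512173 -0.18338938  0.068     ]
pad 0.56 [284.1, 170.5] [0.34794543 0.22849862 0.083     ]
pad 0.53 [220.1, 358.5] [ 0.52719287 -0.27321856  0.083     ]
13.475 [ 0.52092054 -0.10851375  0.08224018] [-0.13018375 -0.76228343 -6.78184926] 0.24467383156280273 hdg -90.57749864455548
```

View pics/z7.png

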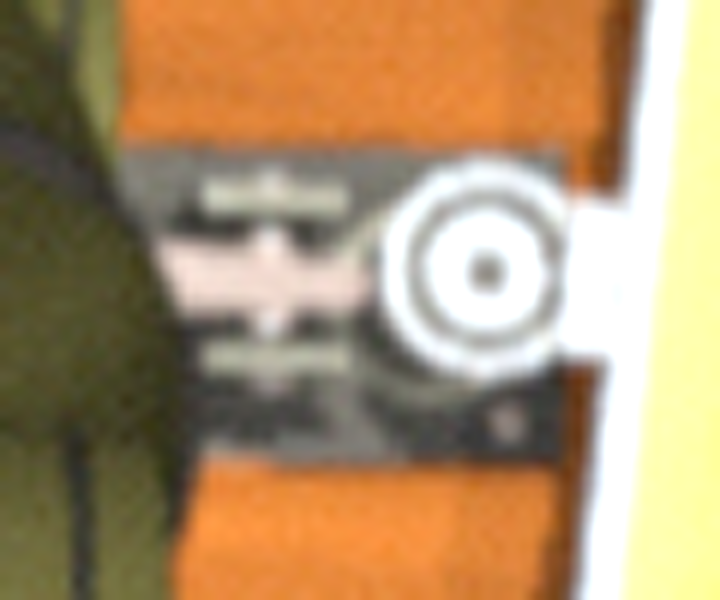

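View pics/s7.png

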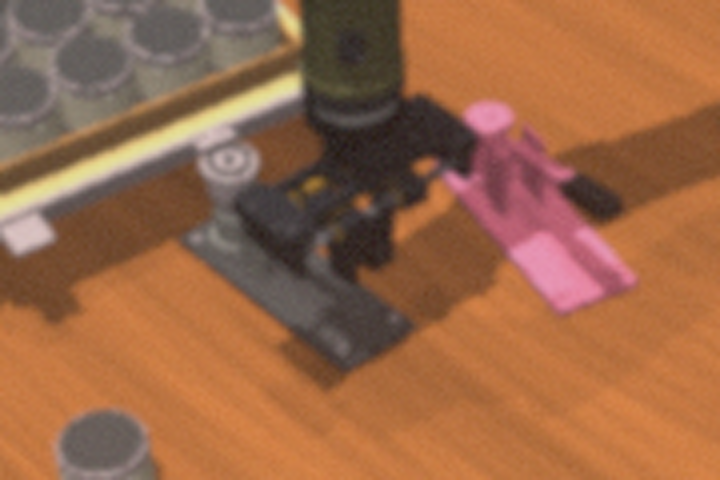

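View pics/w7.png

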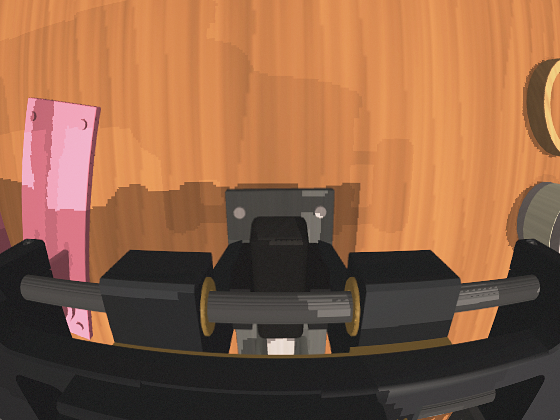

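The handle is at its upper stop (it now pulls down on the tool, -6.8 N). The shelf is hanging again, with the pip back at crop (486,272), and the jack is in place. Final stroke, holding it down.

```bash
python3 -m creep '[[255,0.001,0,0.006,0],[255,0.002,0,0.012,0],[255,0.003,0,0.018,0],[255,0.004,0,0.024,0],[255,0.005,0,0.03,0],[255,0.006,0,0.036,0],[255,0.006,0,0.041,0],[255,0.006,0,0.044,0],[255,0.006,0,0.044,0],[255,0.006,0,0.044,0]]'
python3 look.py t8 240 440;python3 - <<'E'
from h import *
q,_=shot("scene");cv2.imwrite("pics/s8.png",cv2.resize(q["image"][140:260,180:360],None,fx=4,fy=4,interpolation=2))
a=np.mean([shot("top")[0]["image"] for i in range(2)],0)
cv2.imwrite("pics/z8.png",np.clip(1.5*cv2.resize(a[200:250,320:380],None,fx=12,fy=12,interpolation=2),0,255).astype(np.uint8))
s=telemetry.get_state();print(s["contact_force"],s["tool_pos"])
E
```

```text
clock: 15.08
tool_pos: [0.5217, -0.1025, 0.04]
eef_rot: [0.71, 0.704, 0.0, 0.001]
contact_force: [-3.5, 0.6, 13.5]
opening: 0.243
saddle_top 0.66 [303.8, 329.6] [ 0.30165109 -0.1976324   0.068     ]
pad 0.89 [222.1, 361.8] [ 0.52189983 -0.28211     0.083     ]
15.075 [ 0.52168479 -0.10254984  0.03999918] [-3.48013395  0.55310315 13.45106163] 0.2429755550456043 hdg -90.52345678418317
[-3.2006421  -0.35428824 12.30857907] [ 0.52161584 -0.10255192  0.03998824]
```

View pics/z8.png

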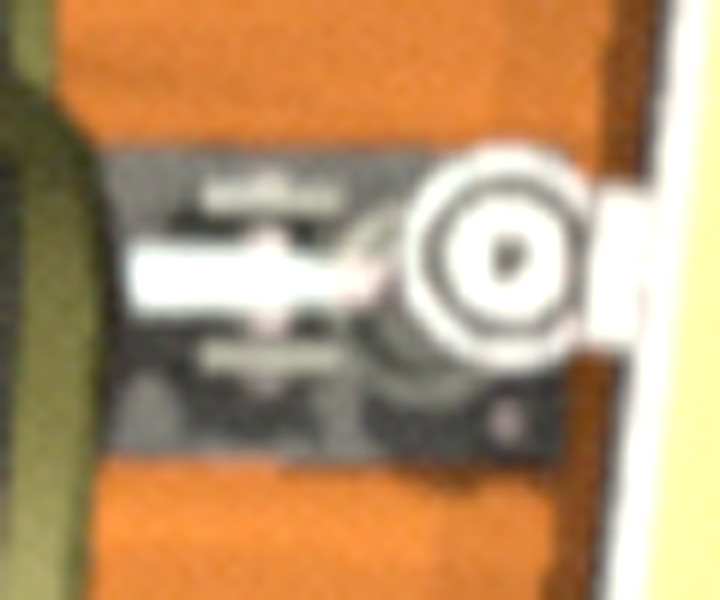

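View pics/s8.png

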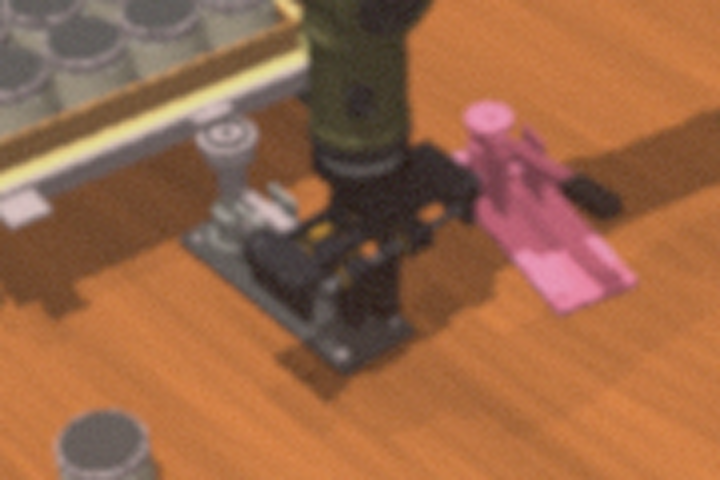

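```bash
python3 -m creep '[[255,0,0,0.001,0],[255,0,0,0.001,0],[255,0,0,0.001,0]]' && python3 -c "
from plant import r
print(r.finish_job())"
```

```text
clock: 15.75
tool_pos: [0.5217, -0.1026, 0.0396]
eef_rot: [0.71, 0.704, 0.0, 0.001]
contact_force: [-4.3, 0.2, 17.9]
opening: 0.241
the job is handed in; nothing more can be done
None
```

I put the grey jack under the ring-marked pad, made the trial stroke, let the handle fully up, then pumped it down again. I handed the job in at 15.75 s of the 45 s, still holding the handle down; no verdict was reported.

**Placement:** I pinched the jack's grip and slid it in toe first. The saddle ended about 2 mm from the lift point by my estimate from the top camera. The scene camera put the pad about 9 mm further out and needed a different height for it, so I used relative offsets.

**Trial stroke:** The pad rose about 31 mm by triangulation, against 29 mm expected.

**Handle back up:** The handle pulled against its upper stop with about 7 N, and the shelf returned to its hanging position in the picture.

**Final hold:**
- The pad stands where it did at the end of the trial stroke.
- The handle is 42 mm down at my grip, against about 39 mm for full travel, with about 18 N on the tool.
- The jack looks flat. It shifted by under 1 mm from where it stood at the trial stroke.

**Not measured:** I could not measure the saddle-to-pad force, and I made no last check on the loose items. The arm stayed clear of the shelf and those items in the pictures I looked at. The saddle detector mostly found the pink look-alike once the saddle was under the pad, so I judged the fit from the jack's toe edge and cheek plates.

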